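# Scoop glass marbles from a draining trough into a weighing dish

### The job

Take the metal scoop by its pan, draw it out from under the low bench shelf, stand it flat on the open bench and let go; then take it again by its handle, scoop the four glass marbles out of the steel trough and tip them gently, from close above, into the open glass dish, so that all four lie in it. Touch the marbles with the scoop only, leave the dish and the other things on the bench where they stand, and finish with the empty scoop lying flat on the bench, clear of the shelf.

Things in the scene. Friction and masses are not known exactly. Their poses are not given: they have to be found in the camera images.
- scoop: Aluminium scoop, about 160 g, stands stably by itself (centre of mass near x = -27): pan 90 long (x), 66 wide (y), open at the front, black handle behind. Origin: centre of the pan's underside (z = 0 standing on the bench); x points out of the open front, z up. At the start it stands on the bench, its handle under the shelf, pan in the open. Sizes at the scoop's points.
- scoop_pan (a point): Where to take the pan: x = -12 on the scoop, 17 above its underside, 66 wide across the scoop's y. Axes as the scoop's. Side walls 2 thick, 32.5 high, from x = -45 to +25 on the scoop, none in the last 20 to the lip; back wall 35 high at x = -45.
- scoop_handle (a point): Where to take the handle: x = -97 on the scoop, 58 above its underside (also when that is on the bench). The handle is a level bar 14 wide (scoop's y), 16 high, from x = -47 to -145, carried by an upright 22 wide, 6 thick and 66 high behind the pan's back wall.
- scoop_end (a point): Rear end of the scoop's handle, x = -145 on the scoop, 58 above its underside.
- scoop_lip (a point): Middle of the lip's lower edge, the front end of the pan's flat floor: x = +45 on the scoop, at its underside. The floor plate is 2.5 thick.
- shelf: Low fixed bench shelf with jars, left on the table. Origin on the bench below its middle; its front looks to its own -x, y along it. Board 160 deep (x -80 to +80), 400 long, underside 120 above the bench; a front rail at x = -80 reaches 156 high, jars behind it up to 210. Legs only at its ends. The bench between it and the trough is free.
- trough: Fixed open steel trough. Origin on the bench under the centre of its flat floor; x along it towards the sloping end. Flat floor x = -110 to +110, 73 wide (y = +-36.5). Side walls 4 thick, tops 30 above the bench. Upright end wall, 30 high, at x = -110; from x = +110 the end slopes up and out at 45 degrees to 38 high. The scoop fits in lengthways, 3.5 to spare each side; fingers beside its pan do not.
- trough_floor (a point): Centre of the top of the trough's flat floor, 5 above the bench. Axes as the trough's. At the start the marbles lie in the half towards the sloping end; x = -110 to 0 is free. No marble can slip past the scoop when it slides along the floor.
- marble1: Solid green glass marble, diameter 26, 23 g, origin at its centre; lies loose on the trough's floor and rolls when pushed or when what it lies on tilts by more than about 10 degrees. Its axes mean nothing.
- marble2: Solid green glass marble, diameter 26, 23 g, origin at its centre; lies loose on the trough's floor and rolls when pushed or when what it lies on tilts by more than about 10 degrees. Its axes mean nothing.
- marble3: Solid green glass marble, diameter 26, 23 g, origin at its centre; lies loose on the trough's floor and rolls when pushed or when what it lies on tilts by more than about 10 degrees. Its axes mean nothing.
- marble4: Solid green glass marble, diameter 26, 23 g, origin at its centre; lies loose on the trough's floor and rolls when pushed or when what it lies on tilts by more than about 10 degrees. Its axes mean nothing.
- dish: Loose, flat-bottomed open glass dish, round, outer diameter 130, 50 high, wall 4, floor 5 thick, 400 g. Origin at the centre of its underside; z up. It and the white jar may stand in either of two places to the right of the trough.
- jar: Bystander: squat white plastic jar with black cap, diameter 72, 62 high; origin at the centre of its underside. Leave it alone.
- sample_bottle: Bystander: amber glass bottle, diameter 66, 170 high, behind the trough; origin under its centre.
- wash_bottle: Bystander: white plastic bottle with blue cap, diameter 68, 160 high, behind the trough; origin under its centre.
- stopper: Bystander: dark rubber stopper, diameter 42, 32 high, in front of the trough; origin under its centre.
- mortar: Bystander: white ceramic bowl, diameter 70, 42 high, in front of the trough; origin under its centre.

How it is judged:
On the way, in this order (a step that is already met when the one before it is completed fails the run):
1. the scoop stands flat on the bench, let go, its whole handle out in front of the shelf (x of scoop_end in the frame of shelf below -0.09 m and height (world z) of scoop between -0.003 and 0.003 m and angle between scoop's own z axis and vertical below 0.06 rad and linear speed of scoop below 0.02 m/s and contact force between the fingers and scoop below 0.1 N), for 0.2 s.
2. at least one marble is carried in the scoop, clear above the trough (((x of marble1 in the frame of scoop between -0.045 and 0.05 m and y of marble1 in the frame of scoop between -0.035 and 0.035 m and z of marble1 in the frame of scoop between 0 and 0.05 m and height (world z) of marble1 above 0.06 m) or (x of marble2 in the frame of scoop between -0.045 and 0.05 m and y of marble2 in the frame of scoop between -0.035 and 0.035 m and z of marble2 in the frame of scoop between 0 and 0.05 m and height (world z) of marble2 above 0.06 m) or (x of marble3 in the frame of scoop between -0.045 and 0.05 m and y of marble3 in the frame of scoop between -0.035 and 0.035 m and z of marble3 in the frame of scoop between 0 and 0.05 m and height (world z) of marble3 above 0.06 m) or (x of marble4 in the frame of scoop between -0.045 and 0.05 m and y of marble4 in the frame of scoop between -0.035 and 0.035 m and z of marble4 in the frame of scoop between 0 and 0.05 m and height (world z) of marble4 above 0.06 m))), for 0.2 s.
At the end, for the whole second after the job is handed in: All four marbles lie still in the glass dish (each centre within 55 mm of the dish's axis and below 45 mm), the dish stands upright, and the scoop stands flat on the bench (within 3 mm and 0.06 rad), released and at rest, its handle at least 10 mm out in front of the shelf (all of step 1 and horizontal distance between each of marble1, marble2, marble3, marble4 and dish below 0.055 m and height (world z) of each of marble1, marble2, marble3, marble4 below 0.045 m and linear speed of each of marble1, marble2, marble3, marble4 below 0.05 m/s and angle between dish's own z axis and vertical below 0.1 rad); the robot touches nothing.
It fails at once if a marble is touched with the gripper (contact force between the fingers and marble1 above 0.2 N or contact force between the fingers and marble2 above 0.2 N or contact force between the fingers and marble3 above 0.2 N or contact force between the fingers and marble4 above 0.2 N).
It fails at once if a marble is dropped or thrown (faster than 1.6 m/s, a fall of about 13 cm) (linear speed of any of marble1, marble2, marble3, marble4 above 1.6 m/s).
It fails at once if the dish is shoved more than 40 mm or tipped over 0.35 rad (distance of dish from where it was at the start of the episode above 0.04 m or angle between dish's own z axis and vertical above 0.35 rad).
It fails at once if another thing on the bench is moved more than 40 mm (distance of any of jar, sample_bottle, wash_bottle, stopper, mortar from where it was at the start of the episode above 0.04 m).
It also fails if it takes over 72 s, if anything falls off the work surface, if the arm or the gripper's body presses on something with over 40 N, if the wrist force passes 120 N, or if a joint passes its speed limit or range.

### The arm

A 6-joint arm with a two-finger parallel gripper is mounted at the origin on the work surface. World frame = base frame: x ahead of the robot, y to its left, z up, the work surface at z = 0. Lengths are in m, angles in rad, forces in N, time in s.
With the tool pointing down it reaches from about 0.25 to 0.725 m from the base axis. Payload 4 kg.
Tool frame: the origin (TCP) lies midway between the tips of the shut fingers; the grasp point (between the pads) lies 19 mm behind it; x points along the fingers, y is the direction in which the jaws open and shut, and the axes are right-handed (so a half turn about x gives the same grasp; the last joint's range is limited). The gripper opens to 85 mm and grips with 20 to 120 N. Pads are 22 mm wide; open, the fingers measure 114 mm over their backs; the gripper's body (76 mm by 85 mm) begins 54 mm behind the grasp point. The pads swing forward as they close: fully open they stand 13 mm farther back than shut.
Start: joints at [1.171, 0.241, 0.005, 1.335, 0, 1.571], TCP at [0.195, 0.461, 0.231] pointing down, gripper open.
Joint ranges: [-2.72, 2.72], [-1.05, 1.87], [-1.09, 1.28], [-1.99, 2.15], [-1.42, 1.44], [-3.14, 3.14]. Speed limits (rad/s): [2.79, 2.79, 3.14, 3.14, 3.14, 3.14].

### API

Orientations are given as a unit quaternion [x, y, z, w].
In Python, from workcell import * gives the robot as it stands.
- The arm moves only by the tool play_rows, never from a script. Its argument "plan" is a list of rows, each a list of 7 numbers: the shift along the tool's x, y, z in mm, then the turn, a rotation vector about the tool's x, y, z in rad, then the closure, from -1 (fully open) to 1 (shut). In form: [[x, y, z, rx, ry, rz, grip], ...]. A call has 1 to 20 rows; each row shifts and turns the commanded pose from where the row before left it, along the tool's axes as they then stand; what a row does not reach is not made up. A row lasts 1/12 s, in which the tool goes at most 41.7 mm and 7.16 degrees, less where a joint would pass 70% of its speed; a pose out of reach is approached as far as the arm can. A call with a gripper value outside its range is refused whole. The fingers move at their own pace and stop on an object; the grip force is fixed at half the most. Time passes only in rows, so rows that do not move let the fingers close. It gives the time, the measured TCP pose, the force and the opening at its end, in the units of the state.
- get_obs(): the state, without advancing time (a new reading comes with each control period).
- camera(name): name is "scene" or "top"; returns a dict with "frame" (480x640x3 uint8, red, green, blue), "depth" (480x640 float32, m along the optical axis (not along the pixel's ray), 0 where there is no reading), "fx", "fy", "cx", "cy" (pixels), "camera_from_world" (4x4, takes a point from world to camera coordinates). Camera axes: x right, y up, looking along -z (the intrinsics and any distortion apply to the point x, -y, -z); pixel columns grow to the right and rows downward; lengths in m; the calibration is good to about 2 mm. A picture is of the moment at which its call begins.
- job_done(): hands the job in, once; it reports no verdict.
Trained networks look in a picture, given as the dict that the camera call returned (one of the last four; its "shot" number tells which), for a name from the list of things; names that differ only in an ending like _2 or _b are one class to them, and where a whole thing is asked for, a point or a joint stands for the part that bears it (a point fixed in the world has none). Each returns a list of dicts, best first, with "confidence" (0 to 1); they miss things now and then, are a little off and sometimes report something else, mostly with a low value. They report only what shows in the picture. A call takes as long as a camera call.
- search_frame(thing, picture): "centre" ([x, y, z] in m, in world coordinates, good to about 4 mm: the middle of the surface that is visible of it).
- pinpoint(thing, picture): "centre" ([x, y, z] in m, in world coordinates, good to about 4 mm: a listed point, or the origin of a listed thing).
The state is a dict: "clock": time; "joint_pos": joint angles; "joint_vel": joint speeds; "tau": joint torques, N m; "eef_pos": TCP position; "tool_rot": TCP orientation; "ft_force": force on the tool from outside, world axes, zero at the start; "ft_torque": the same for the moment, N m; "grip_width": finger opening in m.
Only numpy, scipy, OpenCV 4.12 (cv2) and the standard library are available. Lean on these libraries where they do the work, as an engineer would, in place of code of your own. Each camera call takes 0.05 s, during which the arm holds its last target. There are 200 camera calls.

## Working session

There is one attempt and no reset: what is moved stays moved. The work goes in short steps, Python scripts to look and compute and a tool call to move; the robot and the scene stay as the last step left them, time stands still between calls to the robot, and variables do not carry over. Pictures are saved under pics/ and viewed, about 8 in all and at most 12, crops included, and the job is handed in when it is done.

Besides the shell and the picture viewer there is one more tool, called after "Request:" by a JSON object that holds its "fn" and its "kwargs". play_rows: Moves the arm, as the interface text tells. Its arguments: {"type":"object","properties":{"plan":{"type":"array","items":{"type":"array","items":{"type":"number"}}}},"required":["plan"]}

```bash
mkdir -p pics; ls
cat > h.py <<'E'
from workcell import *
import numpy as np, cv2
from scipy.spatial.transform import Rotation as R
def save(c,n): cv2.imwrite(f"pics/{n}.png",c["frame"][:,:,::-1])
def proj(c,p):
    q=c["camera_from_world"]@np.r_[p,1]; return np.array([c["cx"]+c["fx"]*q[0]/-q[2], c["cy"]+c["fy"]*(-q[1])/-q[2]])
def cloud(c):
    v,u=np.mgrid[:480,:640]; d=c["depth"]
    X=np.stack([(u-c["cx"])/c["fx"]*d,-(v-c["cy"])/c["fy"]*d,-d,np.ones_like(d)],-1)
    return (X@np.linalg.inv(c["camera_from_world"]).T)[...,:3]
E
cat > a.py <<'E'
from h import *
o=get_obs();print({k:np.round(v,3) for k,v in o.items()})
for n in ["scene","top"]:
    c=camera(n);save(c,n+"0")
    for t in ["scoop","scoop_pan","scoop_handle","scoop_end","scoop_lip","shelf","trough","trough_floor","marble1","dish","jar","sample_bottle","wash_bottle","stopper","mortar"]:
        r=pinpoint(t,c); print(n,t,[(np.round(x["centre"],3).tolist(),round(x["confidence"],2),proj(c,x["centre"]).astype(int).tolist()) for x in r[:5]])
E
python3 a.py
```

```text
pics
{'clock': np.float64(0.0), 'joint_pos': array([ 1.171,  0.241,  0.004,  1.335, -0.   ,  1.571]), 'joint_vel': array([-0.   , -0.   , -0.   , -0.   ,  0.001,  0.002]), 'tau': array([-1.0000e-03, -3.7232e+01,  2.5241e+01,  1.7000e-02,  0.0000e+00,
       -0.0000e+00]), 'eef_pos': array([0.194, 0.46 , 0.23 ]), 'tool_rot': array([ 0.14 ,  0.693, -0.141,  0.693]), 'ft_force': array([ 1.139, -0.431,  0.051]), 'ft_torque': array([ 0.051,  0.045, -0.017]), 'grip_width': np.float64(0.086)}
scene scoop [([0.531, 0.381, -0.002], 0.83, [406, 203])]
scene scoop_pan [([0.533, 0.39, 0.018], 0.77, [411, 197]), ([0.538, 0.528, 0.056], 0.7, [462, 171])]
scene scoop_handle [([0.541, 0.479, 0.062], 0.86, [447, 176]), ([0.53, 0.335, -0.002], 0.72, [390, 208])]
scene scoop_end [([0.54, 0.524, 0.054], 0.75, [461, 172]), ([0.533, 0.393, 0.017], 0.52, [412, 197]), ([0.489, 0.552, 0.0], 0.42, [453, 171])]
scene scoop_lip [([0.532, 0.337, -0.002], 0.66, [391, 208])]
scene shelf [([0.492, 0.551, 0.003], 0.89, [453, 171]), ([0.544, -0.002, -0.001], 0.53, [265, 259]), ([0.438, -0.333, -0.002], 0.41, [109, 27
[... 1307 characters left out ...]
03], 0.56, [363, 258])]
top trough_floor [([0.389, 0.149, -0.002], 0.69, [302, 322])]
top marble1 [([0.53, -0.04, 0.018], 0.5, [378, 265]), ([0.545, -0.074, 0.017], 0.5, [392, 258]), ([0.564, -0.022, 0.016], 0.48, [371, 251]), ([0.575, -0.06, 0.014], 0.43, [386, 247])]
top dish [([0.438, -0.333, 0.002], 0.95, [496, 302])]
top jar [([0.61, -0.321, -0.002], 0.87, [487, 234]), ([0.546, -0.004, 0.004], 0.66, [363, 259]), ([0.547, -0.005, 0.001], 0.54, [364, 259])]
top sample_bottle [([0.736, 0.127, -0.003], 0.74, [311, 186])]
top wash_bottle [([0.722, -0.11, 0.001], 0.68, [404, 191])]
top stopper [([0.387, 0.148, -0.003], 0.59, [302, 323])]
top mortar [([0.359, -0.209, 0.003], 0.93, [448, 334])]
```

View pics/scene0.png

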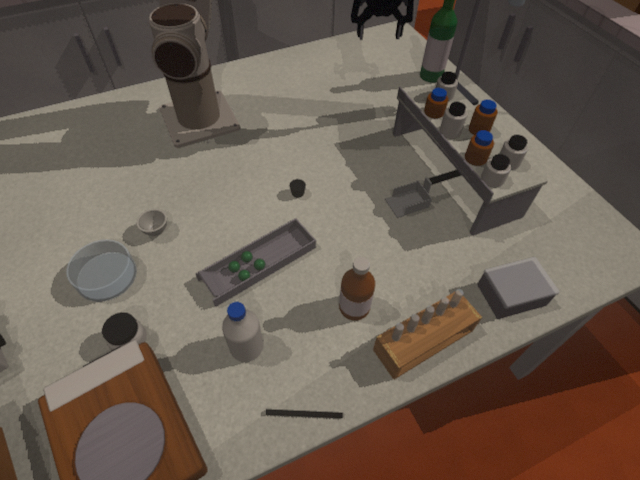

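View pics/top0.png

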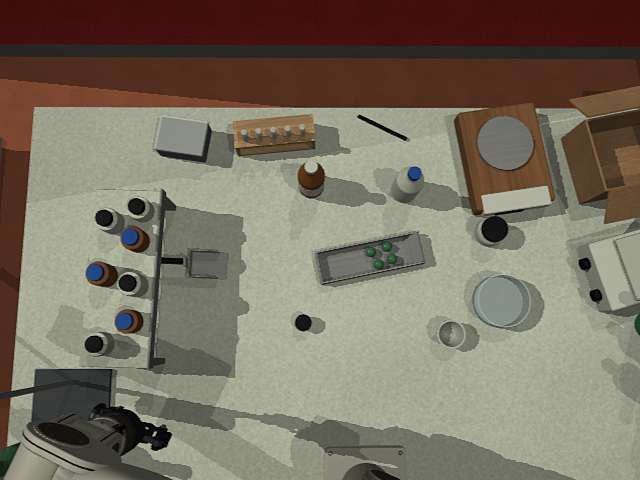

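Both views agree: scoop pan at top px (209,264) with its handle under the shelf at the left, trough at (363,259) with the marbles to its right (sloping end toward -y), dish (500,300), jar (490,232). Next I'll refine the yaws from depth.

```bash
cat > b.py <<'E'
from h import *
def rect(P,c0,rad,z0,z1):
    m=(np.linalg.norm(P[...,:2]-c0,axis=-1)<rad)&(P[...,2]>z0)&(P[...,2]<z1)
    q=P[m]; 
    if len(q)<5: return None
    r=cv2.minAreaRect((q[:,:2]*1000).astype(np.float32)); return len(q),np.round(r[0],1),np.round(r[1],1),round(r[2],2),np.round(np.median(q[:,2])*1000,1)
for n in ["scene","top"]:
    c=camera(n);P=cloud(c)
    print(n,"bench",np.median(P[...,2][(abs(P[...,0]-.4)<.03)&(abs(P[...,1])<.03)]))
    print("pan walls",rect(P,[.533,.385],.075,.015,.045))
    print("handle",rect(P,[.538,.46],.05,.055,.075))
    print("shelf",rect(P,[.49,.48],.26,.14,.165))
    print("trough",rect(P,[.547,-.003],.17,.024,.045))
    print("dish",rect(P,[.44,-.334],.08,.035,.06))
    print("jar",rect(P,[.61,-.322],.06,.045,.08))
E
python3 b.py
python3 -c "
from h import *
o=get_obs();print(R.from_quat(o['tool_rot']).as_matrix().round(3))"; python3 -c "import workcell;print(dir(workcell))"
```

```text
scene bench 0.0008401739586366141
pan walls (371, array([532.3, 392.8]), array([75.3, 69.3]), 87.36, np.float64(25.9))
handle (227, array([534.2, 466.7]), array([85.8, 23.5]), 89.34, np.float64(64.1))
shelf (1969, array([490.3, 532.2]), array([131.6, 401.5]), 87.84, np.float64(151.9))
trough (1260, array([547.9, -19.9]), array([ 85.2, 265.3]), 11.42, np.float64(29.4))
dish (906, array([ 440.3, -338. ]), array([131.3, 128.9]), 19.31, np.float64(46.8))
jar (1145, array([ 625.8, -325.2]), array([67.6, 87. ]), 87.17, np.float64(62.5))
top bench -0.0009674046265564229
pan walls (161, array([533.4, 396.6]), array([73.1, 66.2]), 87.33, np.float64(30.0))
handle (161, array([534.6, 456.5]), array([19.6, 58.5]), 0.11, np.float64(64.1))
shelf (1316, array([492.1, 543.4]), array([145.9, 399.1]), 87.98, np.float64(152.9))
trough (835, array([548.9, -16.7]), array([ 81.7, 263.3]), 11.44, np.float64(28.9))
dish (454, array([ 439.7, -334.4]), array([130.3, 127.4]), 88.13, np.float64(46.5))
jar (732, array([ 625.8, -322.4]), array([69.9, 88.1]), 87.21, np.float64(59.7))
[[-0.     0.389  0.921]
 [-0.     0.921 -0.389]
 [-1.    -0.    -0.   ]]
['Unreachable', '__builtins__', '__cached__', '__doc__', '__file__', '__loader__', '__name__', '__package__', '__spec__', 'camera', 'get_obs', 'job_done', 'pinpoint', 'search_frame']
```

Request:
{"fn": "play_rows", "kwargs": {"plan": [[0, 0, 0, 0.1217, 0, 0, -1], [0, 0, 0, 0.1217, 0, 0, -1], [0, 0, 0, 0.1217, 0, 0, -1], [0, 0, 0, 0.1217, 0, 0, -1], [0, 0, 0, 0.1217, 0, 0, -1], [0, 0, 0, 0.1217, 0, 0, -1], [0, 0, 0, 0.1217, 0, 0, -1], [0, 0, 0, 0.1217, 0, 0, -1], [0, 0, 0, 0.1217, 0, 0, -1], [0, 0, 0, 0.1217, 0, 0, -1], [0, 34, 25, 0, 0, 0, -1], [0, 34, 25, 0, 0, 0, -1], [0, 34, 0, 0, 0, 0, -1], [0, 34, 0, 0, 0, 0, -1], [0, 34, 0, 0, 0, 0, -1], [0, 34, 0, 0, 0, 0, -1], [0, 34, 0, 0, 0, 0, -1], [0, 34, 0, 0, 0, 0, -1], [0, 34, 0, 0, 0, 0, -1], [0, 36, 0, 0, 0, 0, -1]]}}

```text
clock: 3.37
eef_pos: [0.5345, 0.3952, 0.2312]
tool_rot: [-0.511, -0.488, 0.511, -0.488]
ft_force: [1.1, 0.6, -0.1]
grip_width: 0.0852
```

```bash
cat >> h.py <<'E'
def to(p,yaw=None):
    """tool-frame shift (mm) to world p; yaw deviation of tool y"""
    o=get_obs(); M=R.from_quat(o["tool_rot"]).as_matrix()
    print("t",round(float(o["clock"]),2),"pos",np.round(o["eef_pos"]*1000,1),"F",np.round(o["ft_force"],1),"w",round(float(o["grip_width"])*1000,1),"q",np.round(o["joint_pos"],2))
    print("yaw y",np.degrees(np.arctan2(M[1,1],M[0,1])).round(2),"z dir",M[:,2].round(3),"x dir",M[:,0].round(3))
    print("shift mm",np.round(M.T@(np.array(p)-o["eef_pos"])*1000,1))
E
python3 -c "
from h import *
to([.534,.394,-.002])"
```

```text
t 3.37 pos [534.5 395.2 231.2] F [ 1.1  0.6 -0.1] w 85.2 q [0.64 0.59 0.53 1.51 0.   2.25]
yaw y -2.63 z dir [-0.046 -0.999 -0.   ] x dir [-0.  0. -1.]
shift mm [233.2  -0.4   1.3]
```

Request:
{"fn": "play_rows", "kwargs": {"plan": [[36, 0, 1, 0, 0, 0, -1], [36, 0, 0, 0, 0, 0, -1], [36, 0, 0, 0, 0, 0, -1], [36, 0, 0, 0, 0, 0, -1], [30, 0, 0, 0, 0, 0, -1], [20, 0, 0, 0, 0, 0, -1], [16, 0, 0, 0, 0, 0, -1], [10, 0, 0, 0, 0, 0, -1], [9, 0, 0, 0, 0, 0, -1], [0, 0, 0, 0, 0, 0, -1], [0, 0, 0, 0, 0, 0, 0], [0, 0, 0, 0, 0, 0, 0.3], [0, 0, 0, 0, 0, 0, 0.5], [0, 0, 0, 0, 0, 0, 0.5], [0, 0, 0, 0, 0, 0, 0.5], [0, 0, 0, 0, 0, 0, 0.5]]}}

```text
clock: 4.7
eef_pos: [0.5341, 0.3953, 0.004]
tool_rot: [0.512, 0.488, -0.51, 0.488]
ft_force: [0.0, 0.2, 6.2]
grip_width: 0.0644
```

```bash
python3 -c "
from h import *
to([.534,.234,.005]);c=camera('scene');u,v=410,195;f=c['frame'];f=cv2.resize(f[100:300,290:530],None,fx=3,fy=3);cv2.imwrite('pics/g1.png',f[:,:,::-1])"
```

```text
t 4.7 pos [534.1 395.3   4. ] F [0.  0.2 6.2] w 64.4 q [0.64 0.73 0.17 1.01 0.   2.25]
yaw y -2.64 z dir [-0.046 -0.999 -0.002] x dir [ 0.002  0.002 -1.   ]
shift mm [ -1.3   7.3 161.1]
```

View pics/g1.png

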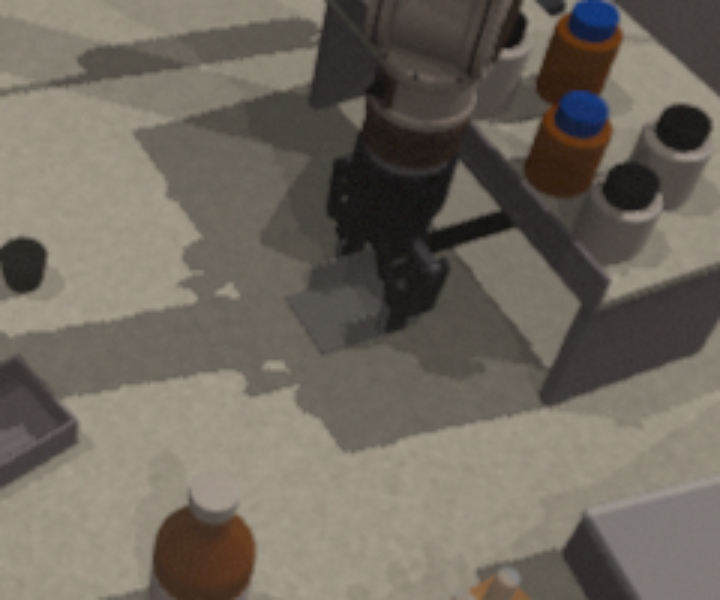

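The fingers sit across the pan (crop px ~400,300) and stopped at 64 mm. Next: lift slightly and draw out 160 mm.

Request:
{"fn": "play_rows", "kwargs": {"plan": [[-5, 0, 0, 0, 0, 0, 0.5], [-6, 0, 0, 0, 0, 0, 0.5], [0, 0, 6, 0, 0, 0, 0.5], [0, 0, 14, 0, 0, 0, 0.5], [0, 0, 20, 0, 0, 0, 0.5], [0, 0, 20, 0, 0, 0, 0.5], [0, 0, 20, 0, 0, 0, 0.5], [0, 0, 20, 0, 0, 0, 0.5], [0, 0, 20, 0, 0, 0, 0.5], [0, 0, 20, 0, 0, 0, 0.5], [0, 0, 14, 0, 0, 0, 0.5], [0, 0, 6, 0, 0, 0, 0.5], [0, 0, 0, 0, 0, 0, 0.5], [0, 0, 0, 0, 0, 0, 0.5]]}}

```text
clock: 5.92
eef_pos: [0.526, 0.235, 0.0134]
tool_rot: [0.512, 0.488, -0.511, 0.488]
ft_force: [0.4, -0.7, -1.5]
grip_width: 0.0645
```

```bash
python3 -c "
from h import *
to([.534,.234,.005]);c=camera('scene');save(c,'s2');P=cloud(c)
from scipy.spatial import cKDTree
for t in ['scoop','scoop_handle','scoop_end','scoop_lip']: print(t,[(np.round(x['centre'],3),round(x['confidence'],2)) for x in pinpoint(t,c)[:2]])"
```

```text
t 5.92 pos [526.  235.   13.4] F [ 0.4 -0.7 -1.5] w 64.5 q [ 0.42  0.57 -0.11  0.9   0.    2.04]
yaw y -2.66 z dir [-0.046 -0.999 -0.001] x dir [ 0.     0.001 -1.   ]
shift mm [8.4 8.  0.7]
scoop [(array([0.526, 0.221, 0.008]), 0.73), (array([ 0.567, -0.021,  0.014]), 0.53)]
scoop_handle [(array([0.532, 0.318, 0.068]), 0.66)]
scoop_end [(array([0.533, 0.363, 0.066]), 0.75)]
scoop_lip [(array([ 0.543, -0.072,  0.02 ]), 0.74), (array([0.523, 0.178, 0.011]), 0.68)]
```

Request:
{"fn": "play_rows", "kwargs": {"plan": [[3, 0, 0, 0, 0, 0, 0.5], [3, 0, 0, 0, 0, 0, 0.5], [2, 0, 0, 0, 0, 0, 0.5], [1.5, 0, 0, 0, 0, 0, 0.5], [0, 0, 0, 0, 0, 0, 0.5], [0, 0, 0, 0, 0, 0, -1], [0, 0, 0, 0, 0, 0, -1], [0, 0, 0, 0, 0, 0, -1], [0, 0, 0, 0, 0, 0, -1], [0, 0, 0, 0, 0, 0, -1], [0, 0, 0, 0, 0, 0, -1], [-10, 0, 0, 0, 0, 0, -1], [-20, 0, 0, 0, 0, 0, -1], [-30, 0, 0, 0, 0, 0, -1], [-30, 0, 0, 0, 0, 0, -1], [-30, 0, 0, 0, 0, 0, -1], [-30, 0, 0, 0, 0, 0, -1], [0, 0, 0, 0, 0, 0, -1]]}}

```text
clock: 7.67
eef_pos: [0.5295, 0.2364, 0.1619]
tool_rot: [0.516, 0.487, -0.507, 0.49]
ft_force: [2.0, 0.4, 0.5]
grip_width: 0.0857
```

```bash
cat > m.py <<'E'
from h import *
from b import rect
to([.53,.32,.04])
for n in ['scene','top']:
    c=camera(n);P=cloud(c)
    for t in ['scoop','scoop_handle','scoop_end','scoop_lip']: print(t,[(np.round(x['centre'],3),round(x['confidence'],2)) for x in pinpoint(t,c)[:2]])
    print("pan",rect(P,[.526,.222],.065,.015,.045)); print("handle",rect(P,[.53,.325],.055,.05,.075))
save(c,'top3')
E
sed -i 's/^for n in/if __name__=="__main__":\n  for n in/' b.py
python3 - <<'E'
s=open('b.py').read().split('\n');i=[k for k,l in enumerate(s) if '__main__' in l][0]
open('b.py','w').write('\n'.join(s[:i]))
E
python3 m.py
```

```text
t 7.67 pos [529.5 236.4 161.9] F [2.  0.4 0.5] w 85.7 q [ 0.42  0.42  0.08  1.22 -0.    2.04]
yaw y -2.64 z dir [-0.046 -0.999 -0.006] x dir [ 0.012  0.005 -1.   ]
shift mm [122.3  -4.8 -82.8]
scoop [(array([ 0.525,  0.217, -0.   ]), 0.79), (array([0.535, 0.321, 0.059]), 0.19)]
scoop_handle [(array([0.532, 0.318, 0.059]), 0.82)]
scoop_end [(array([0.532, 0.366, 0.053]), 0.81), (array([ 0.526,  0.176, -0.004]), 0.39)]
scoop_lip [(array([ 0.524,  0.179, -0.002]), 0.94)]
pan (379, array([524.9, 232.5]), array([76.2, 69.4]), 88.17, np.float64(26.2))
handle (264, array([528.4, 317.3]), array([93. , 17.9]), 87.58, np.float64(64.4))
scoop []
scoop_handle []
scoop_end [(array([0.532, 0.367, 0.058]), 0.53), (array([ 0.576, -0.059,  0.017]), 0.27)]
scoop_lip [(array([ 0.575, -0.058,  0.016]), 0.54), (array([0.524, 0.177, 0.002]), 0.49)]
pan None
handle (53, array([531. , 355.5]), array([23.1, 12.2]), 88.29, np.float64(64.3))
```

Request:
{"fn": "play_rows", "kwargs": {"plan": [[0, -2, -20, 0, 0, 0, -1], [0, -2, -30, 0, 0, 0, -1], [0, 0, -31, 0, 0, 0, -1], [20, 0, 0, 0, 0, 0, -1], [30, 0, 0, 0, 0, 0, -1], [30, 0, 0, 0, 0, 0, -1], [25, 0, 0, 0, 0, 0, -1], [15, 0, 0, 0, 0, 0, -1], [0, 0, 0, 0, 0, 0, -1], [0, 0, 0, 0, 0, 0, -0.3], [0, 0, 0, 0, 0, 0, 0.3], [0, 0, 0, 0, 0, 0, 1], [0, 0, 0, 0, 0, 0, 1], [0, 0, 0, 0, 0, 0, 1], [0, 0, 0, 0, 0, 0, 1], [0, 0, 0, 0, 0, 0, 1]]}}

```text
clock: 9.5
eef_pos: [0.5261, 0.3162, 0.0349]
tool_rot: [0.512, 0.488, -0.511, 0.489]
ft_force: [0.3, -0.3, 3.3]
grip_width: 0.0131
```

```bash
python3 m.py
```

```text
t 9.5 pos [526.1 316.2  34.9] F [ 0.3 -0.3  3.3] w 13.1 q [ 0.54  0.6   0.03  0.99 -0.    2.16]
yaw y -2.64 z dir [-0.046 -0.999 -0.001] x dir [ 0.002  0.001 -1.   ]
shift mm [-5.1  3.7 -4. ]
scoop [(array([ 0.518,  0.22 , -0.001]), 0.67), (array([ 0.393,  0.145, -0.   ]), 0.25)]
scoop_handle [(array([0.528, 0.318, 0.062]), 0.85), (array([0.526, 0.231, 0.015]), 0.27)]
scoop_end []
scoop_lip [(array([ 0.524,  0.176, -0.001]), 0.88)]
pan (378, array([522.1, 233.2]), array([75.5, 70.7]), 88.18, np.float64(26.3))
handle (167, array([528.5, 315.2]), array([87.6, 37.9]), 71.0, np.float64(64.2))
scoop [(array([ 0.522,  0.222, -0.   ]), 0.57), (array([ 0.388,  0.148, -0.001]), 0.3)]
scoop_handle []
scoop_end []
scoop_lip [(array([0.521, 0.177, 0.002]), 0.8), (array([ 0.546, -0.072,  0.02 ]), 0.58)]
pan (119, array([523.7, 234.6]), array([69.1, 66.1]), 88.26, np.float64(29.7))
handle (24, array([527.1, 276.7]), array([12.8, 13.6]), 87.62, np.float64(65.3))
```

Request:
{"fn": "play_rows", "kwargs": {"plan": [[-8, 0, 0, 0, 0, 0, 1], [-15, 0, 0, 0, 0, 0, 1], [-20, 0, 0, 0, 0, 0, 1], [-17, 0, 0, 0, 0, 0, 1], [0, 0, 0, -0.0614, 0, 0, 1], [0, 0, 0, -0.0614, 0, 0, 1], [0, 0, 0, -0.0614, 0, 0, 1], [0, 0, 0, -0.0614, 0, 0, 1], [0, -4, 15, 0, 0, 0, 1], [0, -8, 28, 0, 0, 0, 1], [0, -8, 30, 0, 0, 0, 1], [0, -8, 30, 0, 0, 0, 1], [0, -8, 28, 0, 0, 0, 1], [0, -5, 22, 0, 0, 0, 1], [0, -3, 14, 0, 0, 0, 1], [0, 0, 0, 0, 0, 0, 1], [0, 0, 0, 0, 0, 0, 1], [0, 0, 0, 0, 0, 0, 1]]}}

```text
clock: 11.5
eef_pos: [0.5152, 0.1438, 0.0936]
tool_rot: [0.448, 0.548, -0.448, 0.547]
ft_force: [1.1, -1.1, -1.2]
grip_width: 0.0132
```

```bash
cat > n.py <<'E'
from h import *
from b import rect
to([.516,.143,.045])
T=np.array([.5457,-.004]);d=np.array([.198,-.98]);n=np.array([.98,.198])
M=[]
for nm in ['scene','top']:
    c=camera(nm);P=cloud(c);M.append(c)
    for t in ['scoop','scoop_end','scoop_lip']: print(t,[(np.round(x['centre'],3),round(x['confidence'],2),np.round([(x['centre'][:2]-T)@d*1e3,(x['centre'][:2]-T)@n*1e3],1)) for x in pinpoint(t,c)[:2]])
    z=P[...,2]; s=(P[...,:2]-T)@d; l=(P[...,:2]-T)@n
    for a,b,z0,z1 in [(-.08,-.04,.075,.11),(-.10,-.03,.02,.034),(.0,.10,.02,.034)]:
        for sg in (-1,1):
            m=(s>a)&(s<b)&(z>z0)&(z<z1)&(l*sg>.01)&(l*sg<.05)
            if m.sum()>5: print(nm,'slab',a,z0,'side',sg,m.sum(),np.round(np.percentile(l[m],[5,50,95])*1e3,1))
    save(c,'hov_'+nm)
E
python3 n.py; python3 -c "
import cv2;a=cv2.imread('pics/hov_scene.png')[140:320,180:420];b=cv2.imread('pics/hov_top.png')[180:300,240:440]
cv2.imwrite('pics/hov.png',cv2.resize(a,None,fx=3.3,fy=3.3)[:600])"
```

```text
t 11.5 pos [515.2 143.8  93.6] F [ 1.1 -1.1 -1.2] w 13.2 q [ 0.27  0.41 -0.13  1.03  0.    1.64]
yaw y 11.44 z dir [ 0.198 -0.98  -0.001] x dir [-0.001  0.    -1.   ]
shift mm [48.6  0.7  1. ]
scoop [(array([0.536, 0.049, 0.058]), 0.77, array([-53.5,   0.6]))]
scoop_end [(array([ 0.568, -0.02 ,  0.013]), 0.67, array([19.5, 18.3]))]
scoop_lip [(array([0.546, 0.009, 0.057]), 0.97, array([-13.1,   2.9]))]
scene slab -0.08 0.075 side -1 87 [-33.7 -31.6 -29.8]
scene slab -0.08 0.075 side 1 83 [30.9 32.3 33.9]
scene slab -0.1 0.02 side 1 110 [34.9 38.3 40.2]
scene slab 0.0 0.02 side -1 314 [-40.8 -36.9 -11.2]
scene slab 0.0 0.02 side 1 347 [12.9 35.8 39.9]
scoop [(array([0.534, 0.054, 0.057]), 0.85, array([-59. ,   0.4])), (array([ 0.548, -0.071,  0.019]), 0.43, array([ 66.6, -10.7]))]
scoop_end []
scoop_lip [(array([ 0.614, -0.322, -0.002]), 0.73, array([325.1,   4.3])), (array([0.545, 0.008, 0.061]), 0.57, array([-12. ,   1.7]))]
top slab -0.08 0.075 side -1 14 [-31.2 -30.6 -29.2]
top slab -0.08 0.075 side 1 25 [32.3 33.2 34.6]
top slab -0.1 0.02 side -1 15 [-39.9 -38.1 -36.4]
top slab 0.0 0.02 side -1 201 [-39.6 -24.6 -11.7]
top slab 0.0 0.02 side 1 199 [11.1 23.9 40.2]
```

View pics/hov.png

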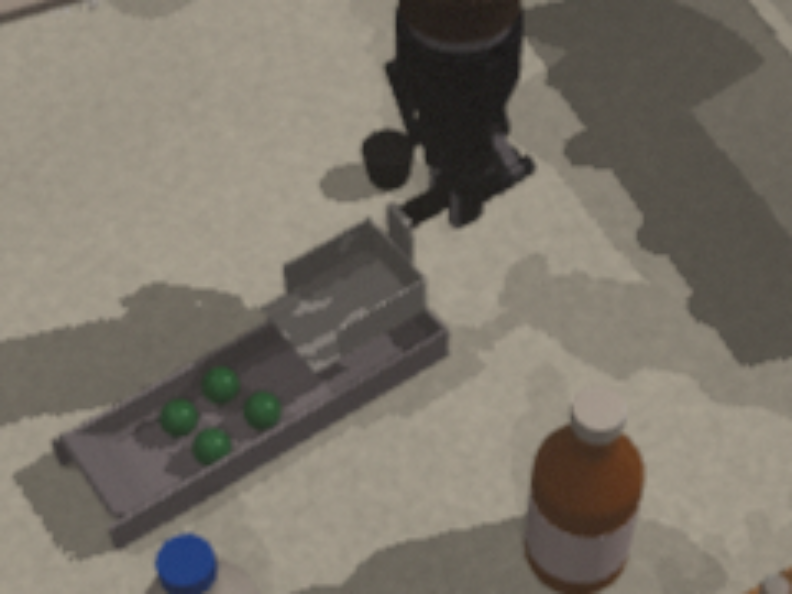

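Pan (crop px 350,280) hangs over the free half of the trough, about 1 mm to the +n side, and the marbles lie at (210,415). Lowering it in with a small correction.

Request:
{"fn": "play_rows", "kwargs": {"plan": [[0, -0.5, 0, 0.008, 0, 0, 1], [10, 0, 0, 0, 0, 0, 1], [15, 0, 0, 0, 0, 0, 1], [6, 0, 0, 0, 0, 0, 1], [5, 0, 0, 0, 0, 0, 1], [5, 0, 0, 0, 0, 0, 1], [4, 0, 0, 0, 0, 0, 1], [0, 0, 0, 0, 0, 0, 1]]}}

```text
clock: 12.57
eef_pos: [0.5145, 0.1432, 0.048]
tool_rot: [0.45, 0.546, -0.45, 0.545]
ft_force: [-0.3, -0.2, -1.2]
grip_width: 0.0129
```

```bash
python3 n.py
```

```text
t 12.57 pos [514.5 143.2  48. ] F [-0.3 -0.2 -1.2] w 12.9 q [ 0.27  0.46 -0.19  0.92  0.    1.65]
yaw y 10.98 z dir [ 0.19  -0.982  0.   ] x dir [-0.001 -0.    -1.   ]
shift mm [3.  1.4 0.5]
scoop [(array([0.532, 0.049, 0.012]), 0.64, array([-54.5,  -3.4])), (array([ 0.53 , -0.04 ,  0.018]), 0.45, array([ 32.3, -22.4]))]
scoop_end []
scoop_lip [(array([ 0.44 , -0.335, -0.001]), 0.21, array([ 303.2, -168.9]))]
scene slab -0.1 0.02 side -1 114 [-35.4 -33.2 -18. ]
scene slab -0.1 0.02 side 1 193 [29.2 36.4 39.8]
scene slab 0.0 0.02 side -1 316 [-40.6 -36.9 -11.8]
scene slab 0.0 0.02 side 1 337 [12.4 36.  40. ]
scoop [(array([0.534, 0.051, 0.013]), 0.76, array([-56.1,  -0.3])), (array([ 0.543, -0.006,  0.001]), 0.42, array([ 1.6, -3.2]))]
scoop_end []
scoop_lip [(array([0.545, 0.008, 0.014]), 0.67, array([-11.6,   1.2])), (array([ 0.546, -0.003,  0.001]), 0.59, array([-0.9,  0.7]))]
top slab -0.1 0.02 side -1 30 [-39.9 -37.4 -14. ]
top slab -0.1 0.02 side 1 55 [15.6 37.4 40.4]
top slab 0.0 0.02 side -1 191 [-39.7 -24.2 -11.8]
top slab 0.0 0.02 side 1 194 [11.2 23.5 40.4]
```

Request:
{"fn": "play_rows", "kwargs": {"plan": [[3, 0, 0, 0, 0, 0, 1], [3, 0, 0, 0, 0, 0, 1], [1.5, 0, 0, 0, 0, 0, 1], [1, 0, 0, 0, 0, 0, 1], [0, 0, 0, 0, 0, 0, 1], [0, 0, 0, 0, 0, 0, 1]]}}

```text
clock: 13.47
eef_pos: [0.5149, 0.1433, 0.0402]
tool_rot: [0.45, 0.546, -0.45, 0.546]
ft_force: [0.4, -0.4, -1.0]
grip_width: 0.0132
```

```bash
python3 -c "
from h import *
to([.5457+.0,-.004,.04])"
```

```text
t 13.47 pos [514.9 143.3  40.2] F [ 0.4 -0.4 -1. ] w 13.2 q [ 0.27  0.47 -0.2   0.9  -0.    1.65]
yaw y 10.98 z dir [ 0.19  -0.982  0.   ] x dir [-0. -0. -1.]
shift mm [  0.3   2.2 150.4]
```

Request:
{"fn": "play_rows", "kwargs": {"plan": [[1, 0, 0, 0, 0, 0, 1], [1, 0, 0, 0, 0, 0, 1], [0, 0, 3, 0, 0, 0, 1], [0, 0, 6, 0, 0, 0, 1], [0, 0.1, 6, 0, 0, 0, 1], [0, 0, 6, 0, 0, 0, 1], [0, 0.1, 6, 0, 0, 0, 1], [0, 0, 6, 0, 0, 0, 1], [0, 0.1, 6, 0, 0, 0, 1], [0, 0, 6, 0, 0, 0, 1], [0, 0.1, 6, 0, 0, 0, 1], [0, 0, 6, 0, 0, 0, 1], [0, 0.1, 6, 0, 0, 0, 1], [0, 0, 4, 0, 0, 0, 1], [0, 0, 2, 0, 0, 0, 1], [0, 0, 0, 0, 0, 0, 1]]}}

```text
clock: 14.8
eef_pos: [0.5303, 0.0765, 0.0399]
tool_rot: [0.451, 0.545, -0.448, 0.546]
ft_force: [-0.6, 3.3, 4.7]
grip_width: 0.0133
```

```bash
python3 -c "
from h import *
to([.5457+.0,-.004,.04]);c=camera('top')
cv2.imwrite('pics/sl1.png',cv2.resize(c['frame'][200:320,290:450,::-1],None,fx=4,fy=4))
T=np.array([.5457,-.004]);d=np.array([.198,-.98]);n=np.array([.98,.198])
for t in ['scoop','scoop_lip','marble1']: print(t,[(np.round(x['centre'][2],3),round(x['confidence'],2),np.round([(x['centre'][:2]-T)@d*1e3,(x['centre'][:2]-T)@n*1e3],1)) for x in pinpoint(t,c)[:5]])
"
```

```text
t 14.8 pos [530.3  76.5  39.9] F [-0.6  3.3  4.7] w 13.3 q [ 0.14  0.47 -0.2   0.9   0.    1.52]
yaw y 10.99 z dir [ 0.191 -0.982 -0.002] x dir [ 0.004  0.002 -1.   ]
shift mm [-0.2 -0.2 82. ]
scoop [(np.float64(0.001), 0.59, array([13.1,  2.2]))]
scoop_lip [(np.float64(0.007), 0.8, array([57.6,  2.4])), (np.float64(0.016), 0.62, array([86. , 18.5]))]
marble1 [(np.float64(0.02), 0.6, array([ 69.3, -23. ])), (np.float64(0.014), 0.46, array([85.4, 18.1])), (np.float64(0.017), 0.43, array([71.4,  2.6])), (np.float64(0.019), 0.4, array([88.2, -9.1]))]
```

View pics/sl1.png

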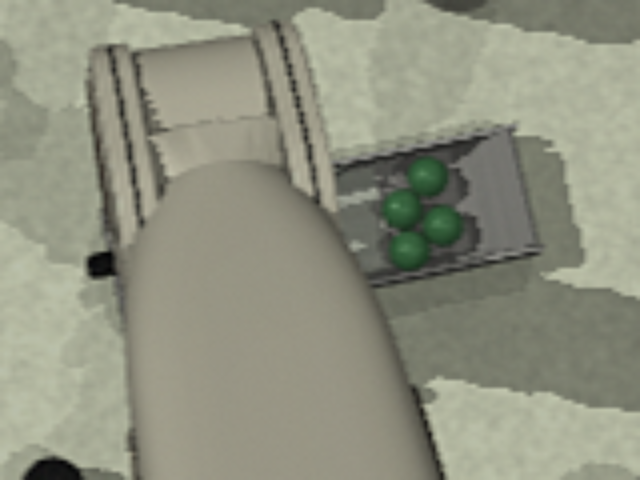

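The marbles (crop px 400-440, 175-250) are being pushed ahead of the lip. Pushing on to the slope.

Request:
{"fn": "play_rows", "kwargs": {"plan": [[0, 0, 3, 0, 0, 0, 1], [0, 0, 5, 0, 0, 0, 1], [0, 0.1, 5, 0, 0, 0, 1], [0, 0, 5, 0, 0, 0, 1], [0, 0.1, 5, 0, 0, 0, 1], [0, 0, 5, 0, 0, 0, 1], [0, 0.1, 5, 0, 0, 0, 1], [0, 0, 5, 0, 0, 0, 1], [0, 0.1, 4, 0, 0, 0, 1], [0, 0, 4, 0, 0, 0, 1], [0, 0, 3, 0, 0, 0, 1], [0, 0, 0, 0, 0, 0, 1], [0, 0, 0, 0, 0, 0, 1]]}}

```text
clock: 16.08
eef_pos: [0.5392, 0.0293, 0.04]
tool_rot: [0.451, 0.546, -0.448, 0.546]
ft_force: [-3.3, 5.0, 8.9]
grip_width: 0.0132
```

```bash
cat > s.py <<'E'
from h import *
import sys
to([.5457+.0,-.004,.04])
T=np.array([.5457,-.004]);d=np.array([.198,-.98]);n=np.array([.98,.198])
for nm in ['scene','top']:
    c=camera(nm);save(c,sys.argv[1]+nm)
    for t in ['scoop_lip','marble1']: print(nm,t,[(np.round(x['centre'][2],3),round(x['confidence'],2),np.round([(x['centre'][:2]-T)@d*1e3,(x['centre'][:2]-T)@n*1e3],1)) for x in pinpoint(t,c)[:5]])
E
python3 s.py p2
```

```text
t 16.08 pos [539.2  29.3  40. ] F [-3.3  5.   8.9] w 13.2 q [ 0.05  0.47 -0.19  0.91  0.    1.43]
yaw y 11.01 z dir [ 0.191 -0.982 -0.003] x dir [ 0.002  0.003 -1.   ]
shift mm [-0.1  0.  33.9]
scene scoop_lip [(np.float64(0.003), 0.81, array([105.6,   2. ]))]
scene marble1 [(np.float64(0.025), 0.67, array([ 89.5, -22.2])), (np.float64(0.018), 0.61, array([88.2,  7.5])), (np.float64(0.021), 0.57, array([107.7,  22.5])), (np.float64(0.032), 0.44, array([112.1,  -3.1]))]
top scoop_lip []
top marble1 [(np.float64(0.029), 0.64, array([111.1,  -1.1])), (np.float64(0.019), 0.49, array([103.1,  23. ])), (np.float64(0.025), 0.48, array([ 94.3, -21.9]))]
```

Request:
{"fn": "play_rows", "kwargs": {"plan": [[0, 0, 2, 0, 0, 0, 1], [0, 0, 1.5, 0, 0, 0, 1], [0, 0, 0, 0, 0, 0, 1], [0.9, 0, 1, 0, -0.02, 0, 1], [0.9, 0, 1, 0, -0.02, 0, 1], [0.9, 0, 1, 0, -0.02, 0, 1], [0.9, 0, 1, 0, -0.02, 0, 1], [0.9, 0, 1, 0, -0.02, 0, 1], [0.9, 0, 1, 0, -0.02, 0, 1], [0, 0, 0, 0, 0, 0, 1], [0, 0, 0, 0, 0, 0, 1]]}}

```text
clock: 17.3
eef_pos: [0.5409, 0.0195, 0.0339]
tool_rot: [0.423, 0.512, -0.475, 0.577]
ft_force: [-1.3, 5.0, 4.5]
grip_width: 0.0129
```

```bash
python3 s.py p3; python3 -c "
import cv2;a=cv2.imread('pics/p3scene.png')[200:320,180:340]
cv2.imwrite('pics/p3.png',cv2.resize(a,None,fx=4,fy=4))"
```

```text
t 17.3 pos [540.9  19.5  33.9] F [-1.3  5.   4.5] w 12.9 q [ 0.1   0.48 -0.21  0.87 -0.12  1.48]
yaw y 11.06 z dir [ 0.19  -0.975  0.118] x dir [ 0.024 -0.115 -0.993]
shift mm [-3.3  0.3 24.5]
scene scoop_lip [(np.float64(0.016), 0.92, array([120.1,   0.6]))]
scene marble1 [(np.float64(0.022), 0.6, array([ 71.6, -18.6])), (np.float64(0.022), 0.57, array([67.7, 17.2])), (np.float64(0.028), 0.56, array([105.1,  19.2])), (np.float64(0.032), 0.51, array([ 95.4, -11.9]))]
top scoop_lip [(np.float64(0.019), 0.86, array([119.4,   1.9]))]
top marble1 [(np.float64(0.028), 0.57, array([69.4, -9.1])), (np.float64(0.026), 0.43, array([94.3, 17. ]))]
```

View pics/p3.png

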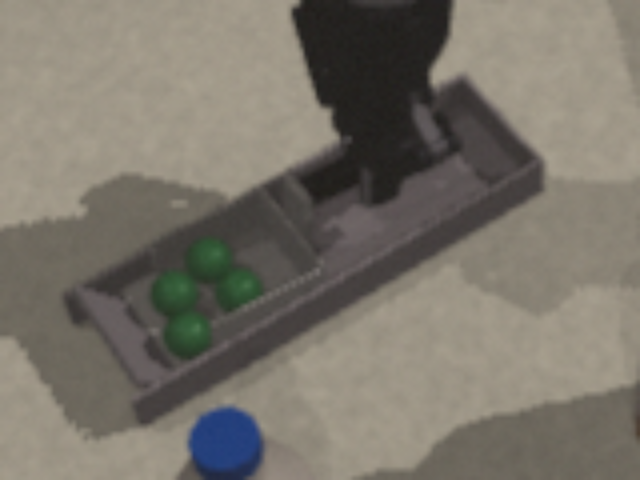

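All four marbles (crop px 160-240, 260-335) are behind the lip. Tilting further back, then lifting.

Request:
{"fn": "play_rows", "kwargs": {"plan": [[0.3, 0, 0, 0, -0.02, 0, 1], [0.3, 0, 0, 0, -0.02, 0, 1], [0.3, 0, 0, 0, -0.02, 0, 1], [0.3, 0, 0, 0, -0.02, 0, 1], [0.3, 0, 0, 0, -0.02, 0, 1], [0, 0, 0, 0, -0.02, 0, 1], [0, 0, 0, 0, 0, 0, 1], [0, 0, 0, 0, 0, 0, 1], [-2, 0, 0.5, 0, 0, 0, 1], [-4, 0, 1, 0, 0, 0, 1], [-7, 0, 1.7, 0, 0, 0, 1], [-10, 0, 2.4, 0, 0, 0, 1], [-12, 0, 3, 0, 0, 0, 1], [-12, 0, 3, 0, 0, 0, 1], [-12, 0, 3, 0, 0, 0, 1], [-10, 0, 2.5, 0, 0, 0, 1], [-7, 0, 1.7, 0, 0, 0, 1], [-4, 0, 1, 0, 0, 0, 1], [0, 0, 0, 0, 0, 0, 1]]}}

```text
clock: 19.18
eef_pos: [0.541, 0.0177, 0.1155]
tool_rot: [0.393, 0.476, -0.5, 0.607]
ft_force: [-0.5, -0.7, -3.6]
grip_width: 0.0132
```

```bash
python3 s.py p4; python3 -c "
import cv2;a=cv2.imread('pics/p4scene.png')[160:320,140:340]
cv2.imwrite('pics/p4.png',cv2.resize(a,None,fx=3,fy=3))"
```

```text
t 19.18 pos [541.   17.7 115.5] F [-0.5 -0.7 -3.6] w 13.2 q [ 0.17  0.39 -0.12  1.05 -0.24  1.54]
yaw y 10.97 z dir [ 0.184 -0.954  0.238] x dir [ 0.047 -0.233 -0.971]
shift mm [78.6  0.3  3.6]
scene scoop_lip [(np.float64(0.113), 0.76, array([118.1,  -1.2]))]
scene marble1 [(np.float64(0.11), 0.65, array([ 44.9, -18. ])), (np.float64(0.121), 0.59, array([80.1, 17.1])), (np.float64(0.109), 0.53, array([45.7, 13.4])), (np.float64(0.121), 0.48, array([ 65.1, -10.3]))]
top scoop_lip [(np.float64(0.111), 0.85, array([120.7,   1.2]))]
top marble1 [(np.float64(0.11), 0.61, array([46.1, 15.1])), (np.float64(0.108), 0.5, array([ 47.1, -19.4])), (np.float64(0.115), 0.42, array([67.6, -8.1])), (np.float64(0.116), 0.39, array([73.6, 16.1]))]
```

View pics/p4.png

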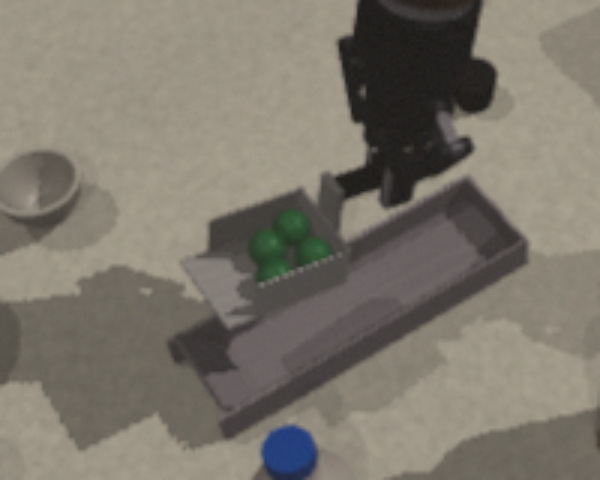

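All four marbles (crop px 250-330, 225-280) ride at the back of the pan and the trough is empty. Moving over the dish.

Request:
{"fn": "play_rows", "kwargs": {"plan": [[0.6, -2.6, 2.5, 0, 0, 0, 1], [1.2, -5.2, 4.9, 0, 0, 0, 1], [1.8, -7.7, 7.4, 0, 0, 0, 1], [2.4, -10.3, 9.9, 0, 0, 0, 1], [3, -12.9, 12.3, 0, 0, 0, 1], [3, -12.9, 12.3, 0, 0, 0, 1], [3, -12.9, 12.3, 0, 0, 0, 1], [3, -12.9, 12.3, 0, 0, 0, 1], [3, -12.9, 12.3, 0, 0, 0, 1], [3, -12.9, 12.3, 0, 0, 0, 1], [3, -12.9, 12.3, 0, 0, 0, 1], [3, -12.9, 12.3, 0, 0, 0, 1], [3, -12.9, 12.3, 0, 0, 0, 1], [2.4, -10.3, 9.9, 0, 0, 0, 1], [1.8, -7.7, 7.4, 0, 0, 0, 1], [1.2, -5.2, 4.9, 0, 0, 0, 1], [0.6, -2.6, 2.5, 0, 0, 0, 1], [0, 0, 0, 0, 0, 0, 1], [0, 0, 0, 0, 0, 0, 1]]}}

```text
clock: 21.07
eef_pos: [0.4072, -0.176, 0.1144]
tool_rot: [0.393, 0.476, -0.5, 0.607]
ft_force: [-0.1, 0.0, -2.2]
grip_width: 0.013
```

```bash
cat > d.py <<'E'
from h import *
import sys
to([.408,-.176,.1155])
for nm in ['scene','top']:
    c=camera(nm);save(c,sys.argv[1]+nm)
    for t in ['scoop','scoop_lip','dish','marble1']: print(nm,t,[(np.round(x['centre'],3).tolist(),round(x['confidence'],2)) for x in pinpoint(t,c)[:5]])
E
python3 d.py q1
```

```text
t 21.07 pos [ 407.2 -176.   114.4] F [-0.1  0.  -2.2] w 13.0 q [-0.26  0.15 -0.47  0.85 -0.22  1.11]
yaw y 10.97 z dir [ 0.185 -0.954  0.238] x dir [ 0.046 -0.233 -0.971]
shift mm [-1.   0.8  0.4]
scene scoop [([0.424, -0.275, 0.1], 0.88)]
scene scoop_lip [([0.435, -0.318, 0.108], 0.65)]
scene dish [([0.438, -0.336, -0.0], 0.83)]
scene marble1 [([0.417, -0.268, 0.115], 0.68), ([0.439, -0.265, 0.116], 0.63), ([0.739, 0.128, 0.003], 0.61), ([0.393, 0.145, -0.001], 0.61), ([0.438, -0.238, 0.109], 0.52)]
top scoop [([0.428, -0.272, 0.1], 0.88), ([0.547, -0.0, 0.0], 0.72)]
top scoop_lip [([0.436, -0.315, 0.113], 0.68)]
top dish [([0.438, -0.338, 0.001], 0.81), ([0.436, -0.319, 0.114], 0.36)]
top marble1 [([0.441, -0.26, 0.114], 0.43)]
```

```bash
cat > k.py <<'E'
from h import *
o=get_obs();M=R.from_quat(o["tool_rot"]);r=np.array([37,0,139.5]); p=o["eef_pos"]*1000
L0=p+M.apply(r);print(L0)
th=-13.77;seq=[]
A=8
for i in range(A): seq.append((13.77/A, L0[2]+(60-L0[2])*(i+1)/A))
t=0
for i in range(20):
    t+=1.6; seq.append((1.6,60-36*np.tan(np.radians(t))))
for dth,z in seq:
    M2=M*R.from_rotvec([0,np.radians(dth),0]); p2=np.array([L0[0],L0[1],z])-M2.apply(r)
    print(np.round(M.inv().apply(p2-p),1),round(np.radians(dth),4)); M,p=M2,p2
E
python3 k.py
```

```text
[ 434.61067254 -317.55358875  111.48729074]
[ 2.1  0.  -0.4] 0.03
[ 2.1  0.  -0.2] 0.03
[2.2 0.  0. ] 0.03
[2.2 0.  0.2] 0.03
[2.2 0.  0.4] 0.03
[2.2 0.  0.6] 0.03
[2.3 0.  0.8] 0.03
[2.3 0.  1. ] 0.03
[-2.9  0.   1.1] 0.0279
[-2.9  0.   1.1] 0.0279
[-2.9  0.   1.1] 0.0279
[-2.9  0.   1.2] 0.0279
[-2.9  0.   1.2] 0.0279
[-2.9  0.   1.2] 0.0279
[-2.9  0.   1.3] 0.0279
[-2.8  0.   1.3] 0.0279
[-2.8  0.   1.3] 0.0279
[-2.8  0.   1.4] 0.0279
[-2.8  0.   1.4] 0.0279
[-2.8  0.   1.4] 0.0279
[-2.8  0.   1.5] 0.0279
[-2.8  0.   1.5] 0.0279
[-2.8  0.   1.5] 0.0279
[-2.8  0.   1.6] 0.0279
[-2.8  0.   1.6] 0.0279
[-2.7  0.   1.7] 0.0279
[-2.7  0.   1.7] 0.0279
[-2.7  0.   1.8] 0.0279
```

Request:
{"fn": "play_rows", "kwargs": {"plan": [[2.1, 0, -0.4, 0, 0.03, 0, 1], [2.1, 0, -0.2, 0, 0.03, 0, 1], [2.2, 0, 0, 0, 0.03, 0, 1], [2.2, 0, 0.2, 0, 0.03, 0, 1], [2.2, 0, 0.4, 0, 0.03, 0, 1], [2.2, 0, 0.6, 0, 0.03, 0, 1], [2.3, 0, 0.8, 0, 0.03, 0, 1], [2.3, 0, 1.0, 0, 0.03, 0, 1], [-2.9, 0, 1.1, 0, 0.028, 0, 1], [-2.9, 0, 1.1, 0, 0.028, 0, 1], [-2.9, 0, 1.1, 0, 0.028, 0, 1], [-2.9, 0, 1.2, 0, 0.028, 0, 1]]}}

```text
clock: 22.57
eef_pos: [0.4089, -0.1859, 0.1084]
tool_rot: [0.475, 0.576, -0.424, 0.514]
ft_force: [-0.1, 0.0, -2.7]
grip_width: 0.0132
```

```bash
python3 d.py q2
```

```text
t 22.57 pos [ 408.9 -185.9  108.4] F [-0.1  0.  -2.7] w 13.2 q [-0.49  0.29 -0.27  1.08  0.09  0.89]
yaw y 10.98 z dir [ 0.189 -0.975 -0.113] x dir [-0.022  0.111 -0.994]
shift mm [ -5.9   1.  -10.6]
scene scoop [([0.425, -0.278, 0.064], 0.81), ([0.436, -0.333, -0.002], 0.18)]
scene scoop_lip [([0.437, -0.318, 0.056], 0.82)]
scene dish [([0.44, -0.335, -0.0], 0.89), ([0.406, -0.256, 0.08], 0.45)]
scene marble1 [([0.444, -0.278, 0.077], 0.62), ([0.439, -0.248, 0.078], 0.55), ([0.403, -0.257, 0.081], 0.42)]
top scoop []
top scoop_lip [([0.49, 0.548, 0.004], 0.64)]
top dish []
top marble1 []
```

Request:
{"fn": "play_rows", "kwargs": {"plan": [[-2.9, 0, 1.2, 0, 0.028, 0, 1], [-2.9, 0, 1.2, 0, 0.028, 0, 1], [-2.9, 0, 1.3, 0, 0.028, 0, 1], [-2.8, 0, 1.3, 0, 0.028, 0, 1], [-2.8, 0, 1.3, 0, 0.028, 0, 1], [-2.8, 0, 1.4, 0, 0.028, 0, 1], [-2.8, 0, 1.4, 0, 0.028, 0, 1], [-2.8, 0, 1.4, 0, 0.028, 0, 1], [-2.8, 0, 1.5, 0, 0.028, 0, 1], [-2.8, 0, 1.5, 0, 0.028, 0, 1], [-2.8, 0, 1.5, 0, 0.028, 0, 1], [-2.8, 0, 1.6, 0, 0.028, 0, 1], [-2.8, 0, 1.6, 0, 0.028, 0, 1], [0, 0, 0, 0, 0, 0, 1], [0, 0, 0, 0, 0, 0, 1], [0, 0, 0, 0, 0, 0, 1], [0, 0, 0, 0, 0, 0, 1], [0, 0, 0, 0, 0, 0, 1], [0, 0, 0, 0, 0, 0, 1]]}}

```text
clock: 24.65
eef_pos: [0.414, -0.2122, 0.1385]
tool_rot: [0.543, 0.659, -0.331, 0.402]
ft_force: [-0.5, -0.1, -1.6]
grip_width: 0.0129
```

```bash
python3 d.py q3; python3 -c "
import cv2;a=cv2.imread('pics/q3scene.png')[180:360,40:260]
cv2.imwrite('pics/q3.png',cv2.resize(a,None,fx=3,fy=3))"
```

```text
t 24.65 pos [ 414.  -212.2  138.5] F [-0.5 -0.1 -1.6] w 12.9 q [-0.67  0.52  0.06  1.48  0.3   0.65]
yaw y 11.01 z dir [ 0.17  -0.873 -0.458] x dir [-0.087  0.449 -0.889]
shift mm [ 37.3   1.  -22. ]
scene scoop [([0.425, -0.283, 0.064], 0.72), ([0.491, 0.553, 0.002], 0.26)]
scene scoop_lip [([0.436, -0.318, 0.039], 0.91)]
scene dish [([0.44, -0.336, 0.0], 0.57), ([0.546, -0.001, -0.001], 0.33)]
scene marble1 [([0.444, -0.318, 0.012], 0.58), ([0.427, -0.279, 0.064], 0.57), ([0.396, -0.335, 0.017], 0.53), ([0.461, -0.38, 0.018], 0.49), ([0.435, -0.384, 0.02], 0.42)]
top scoop [([0.428, -0.28, 0.066], 0.63)]
top scoop_lip [([0.438, -0.322, 0.047], 0.8)]
top dish [([0.722, -0.108, 0.003], 0.23)]
top marble1 []
```

View pics/q3.png

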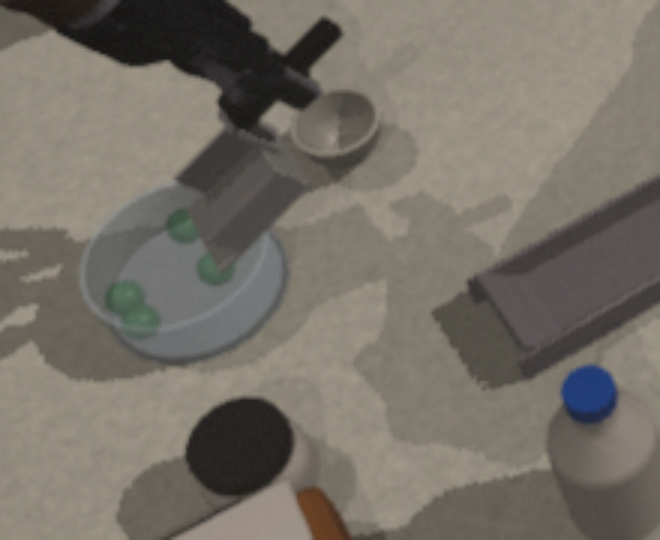

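All four marbles show in the dish (crop px (185,225), (215,265), (125,297), (140,320)) and the pan is empty. Lifting clear, levelling, and carrying the scoop to the open bench.

Request:
{"fn": "play_rows", "kwargs": {"plan": [[-9, 0, -4.6, 0, 0, 0, 1], [-18, 0, -9.2, 0, 0, 0, 1], [-18, 0, -9.2, 0, 0, 0, 1], [-18, 0, -9.2, 0, 0, 0, 1], [0, 0, 0, 0, -0.0595, 0, 1], [0, 0, 0, 0, -0.0595, 0, 1], [0, 0, 0, 0, -0.0595, 0, 1], [0, 0, 0, 0, -0.0595, 0, 1], [0, 0, 0, 0, -0.0595, 0, 1], [0, 0, 0, 0, -0.0595, 0, 1], [0, 0, 0, 0, -0.0595, 0, 1], [0, 0, 0, 0, -0.0595, 0, 1], [0, 0, 0, 0, 0, 0, 1], [0, 0, 0, 0, 0, 0, 1]]}}

```text
clock: 26.32
eef_pos: [0.4139, -0.2119, 0.21]
tool_rot: [0.45, 0.546, -0.449, 0.546]
ft_force: [0.5, -0.5, -1.8]
grip_width: 0.013
```

```bash
python3 -c "
from h import *
to([.407,.043,.035])"
```

```text
t 26.32 pos [ 413.9 -211.9  210. ] F [ 0.5 -0.5 -1.8] w 13.0 q [-0.47  0.18 -0.13  1.26  0.    0.9 ]
yaw y 11.06 z dir [ 0.192 -0.981 -0.001] x dir [ 0.001  0.001 -1.   ]
shift mm [ 175.2   42.  -251.3]
```

Request:
{"fn": "play_rows", "kwargs": {"plan": [[0, 2, -12, 0, 0, 0, 1], [0, 5, -28, 0, 0, 0, 1], [0, 5, -30, 0, 0, 0, 1], [0, 5, -30, 0, 0, 0, 1], [0, 5, -30, 0, 0, 0, 1], [0, 5, -30, 0, 0, 0, 1], [0, 5, -30, 0, 0, 0, 1], [0, 5, -30, 0, 0, 0, 1], [0, 5, -21, 0, 0, 0, 1], [0, 0, -10, 0, 0, 0, 1], [15, 0, 0, 0, 0, 0, 1], [30, 0, 0, 0, 0, 0, 1], [30, 0, 0, 0, 0, 0, 1], [30, 0, 0, 0, 0, 0, 1], [25, 0, 0, 0, 0, 0, 1], [15, 0, 0, 0, 0, 0, 1], [12, 0, 0, 0, 0, 0, 1], [8, 0, 0, 0, 0, 0, 1], [3, 0, 0, 0, 0, 0, 1], [0, 0, 0, 0, 0, 0, 1]]}}

```text
clock: 27.98
eef_pos: [0.4073, 0.0413, 0.0406]
tool_rot: [0.45, 0.546, -0.45, 0.545]
ft_force: [1.2, -0.2, -1.1]
grip_width: 0.0132
```

```bash
python3 d.py q4|head -7
```

```text
t 27.98 pos [407.3  41.3  40.6] F [ 1.2 -0.2 -1.1] w 13.2 q [ 0.1   0.26 -0.52  0.79  0.    1.48]
yaw y 10.93 z dir [ 0.19  -0.982 -0.   ] x dir [-0.002 -0.    -1.   ]
shift mm [-74.9 -40.6 213.5]
scene scoop [([0.425, -0.055, 0.005], 0.68)]
scene scoop_lip [([0.434, -0.095, 0.004], 0.68)]
scene dish [([0.437, -0.336, -0.001], 0.63), ([0.362, -0.209, -0.003], 0.36)]
scene marble1 [([0.444, -0.318, 0.014], 0.61), ([0.39, -0.337, 0.017], 0.48), ([0.464, -0.378, 0.016], 0.46), ([0.436, -0.381, 0.018], 0.4)]
```

Request:
{"fn": "play_rows", "kwargs": {"plan": [[2, 0, 0, 0, 0, 0, 1], [2, 0, 0, 0, 0, 0, 1], [1.5, 0, 0, 0, 0, 0, 1], [0.5, 0, 0, 0, 0, 0, 1], [0, 0, 0, 0, 0, 0, 1], [0, 0, 0, 0, 0, 0, 0], [0, 0, 0, 0, 0, 0, -1], [0, 0, 0, 0, 0, 0, -1], [0, 0, 0, 0, 0, 0, -1], [0, 0, 0, 0, 0, 0, -1], [-10, 0, 0, 0, 0, 0, -1], [-20, 0, 0, 0, 0, 0, -1], [-30, 0, 0, 0, 0, 0, -1], [-35, 0, 0, 0, 0, 0, -1], [-35, 0, 0, 0, 0, 0, -1], [0, 0, -20, 0, 0, 0, -1], [0, 0, -30, 0, 0, 0, -1], [0, 0, -30, 0, 0, 0, -1], [0, 0, 0, 0, 0, 0, -1], [0, 0, 0, 0, 0, 0, -1]]}}

```text
clock: 30.15
eef_pos: [0.392, 0.1212, 0.1651]
tool_rot: [0.449, 0.546, -0.449, 0.546]
ft_force: [0.8, -1.4, 0.4]
grip_width: 0.0852
```

```bash
python3 d.py q5
python3 - <<'E'
from h import *
from b import rect
c=camera('scene');P=cloud(c)
print("handle",rect(P,[.405,.05],.06,.045,.08),"pan",rect(P,[.42,-.05],.06,.015,.045))
D=np.array([.4395,-.3355])
for n in['scene','top']:
  c=camera(n)
  for x in pinpoint('marble1',c)[:6]: print(n,np.linalg.norm(x['centre'][:2]-D).round(3),np.round(x['centre'],3))
E
```

```text
t 30.15 pos [392.  121.2 165.1] F [ 0.8 -1.4  0.4] w 85.2 q [ 0.3   0.11 -0.34  1.13 -0.    1.68]
yaw y 11.17 z dir [ 0.194 -0.981  0.   ] x dir [ 0. -0. -1.]
shift mm [ 49.7 -41.9 294.6]
scene scoop [([0.425, -0.056, 0.0], 0.97)]
scene scoop_lip [([0.437, -0.096, -0.002], 0.76)]
scene dish [([0.438, -0.335, 0.0], 0.74), ([0.36, -0.208, -0.002], 0.63)]
scene marble1 [([0.438, -0.384, 0.019], 0.6), ([0.443, -0.321, 0.014], 0.57), ([0.462, -0.381, 0.017], 0.55), ([0.395, -0.333, 0.017], 0.46)]
top scoop [([0.428, -0.052, -0.003], 0.81), ([0.465, -0.378, 0.015], 0.37)]
top scoop_lip [([0.435, -0.097, 0.001], 0.59)]
top dish [([0.438, -0.337, 0.001], 0.98), ([0.544, -0.005, 0.0], 0.46), ([0.609, -0.32, -0.003], 0.23), ([0.442, -0.384, 0.021], 0.18)]
top marble1 [([0.393, -0.335, 0.018], 0.62), ([0.445, -0.321, 0.017], 0.61), ([0.443, -0.383, 0.021], 0.53), ([0.463, -0.373, 0.013], 0.38)]
handle (323, array([405.6,  39.6]), array([23.5, 98.7]), 14.33, np.float64(64.3)) pan (395, array([423.5, -40.4]), array([69.8, 75.4]), 11.92, np.float64(26.4))
scene 0.019 [ 0.444 -0.317  0.016]
scene 0.05 [ 0.465 -0.379  0.019]
scene 0.049 [ 0.391 -0.335  0.016]
scene 0.002 [ 0.439 -0.334 -0.001]
top 0.047 [ 0.393 -0.338  0.014]
top 0.014 [ 0.444 -0.322  0.017]
top 0.047 [ 0.443 -0.382  0.02 ]
top 0.045 [ 0.461 -0.375  0.02 ]
```

View pics/q5scene.png

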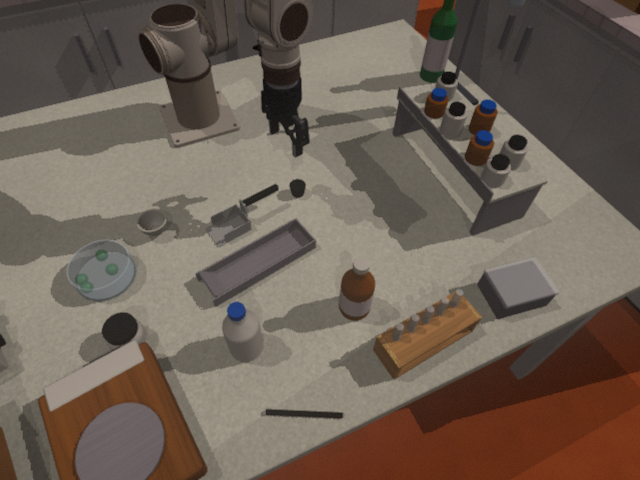

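The scoop stands flat and released at (230,222), the four marbles lie in the dish at (100,270), and the other things look unmoved. Handing in.

```bash
python3 -c "
from workcell import *
print(job_done())"
```

```text
the job is handed in; nothing more can be done
None
```

I finished the whole task and handed it in after about 30 s on the robot clock; the hand-in gives no verdict. I drew the scoop out by its pan, stood it on the open bench and let go. Then I took it by the handle, scooped all four marbles from the trough in one pass and tipped them into the dish from close above.

Last checks:
- **Marbles:** all four lie in the dish, 14–50 mm from its axis (limit 55) and 13–21 mm high, in both cameras. In one of the final scene-camera readings the network found only three of them. The top camera and the picture show all four.
- **Dish and other things:** the dish is within about 2 mm of where it started. The others look unmoved in the final picture; I did not measure them again.
- **Scoop:** it is empty, released and on the bench, its base measured within 3 mm of z = 0, and its handle is more than 30 cm in front of the shelf. I judged it flat from these heights and the picture and did not measure its tilt.
- **Gripper:** it is open and clear of everything.

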